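Change the sheet roll on the hall lint roller

TASK

Put a fresh roll on the lint roller that stands drum-up on the console: pull the bare cardboard core up off the drum and drop it into the small grey waste bin, then slip the fresh paper roll over the drum until the drum's springs stop it, let go of it there, and press it down from above, without gripping it (a grip drags the sticky sheets loose), until it sits fully home on the collar. Leave the jar, tumbler and torch standing where they are.

Things in the scene. Friction and masses are not known exactly. Their poses are not given: they have to be found in the camera images.
- stand: Lint roller standing drum-up in a black round holder (base 104 mm across, 14 mm high) fixed to the console. Origin: centre of the base on the console; z up along the drum's axis. White plastic drum 33 mm in diameter, from the stop collar (52 mm across, its top 70 mm above the console) up to its tip at 166 mm, the last 14 mm tapering to 20 mm as a lead-in.
- collar (a point): Centre of the stop collar's upper face, on the drum's axis, where a roll sits when fully home; z up.
- springs (a point): Point on the drum's axis, 35 mm above the collar, amid four upright leaf springs that stand 1.5 to 3 mm out of the drum's side from 10 to 55 mm above the collar. About 5 to 13 N slides the old core up off them. A fresh roll drops freely until its lower end meets them, 45 to 52 mm above the collar, and stays there when let go; 5 to 14 N press it on down to the collar.
- core: Bare cardboard core, a light tube 42 mm outside diameter, 36 mm bore, 100 mm long, about 25 g. It starts fully down on the drum (lower end on the collar, upper end 4 mm above the drum's tip). Origin: centre of its lower end, z along its axis.
- core_mid (a point): Middle of the core's length, on its axis.
- roll: Fresh roll, a white paper tube 58 mm outside diameter, 36 mm bore (11 mm wall), 100 mm long, about 160 g, standing on end on the console between the jar and the tumbler, which leave only about 14 to 22 mm of gap on two opposite sides. Origin: centre of its lower end; z up along its axis. Fully home on the drum its upper end stands 4 mm above the drum's tip.
- roll_top (a point): Centre of the roll's upper end (over the open bore), on its axis.
- bin: Small round grey waste bin, open at the top, loose, 90 mm high, 130 mm across at the rim and 112 mm at the foot, wall 3 mm, floor 4 mm. Origin: centre of its underside.
- jar: Bystander: glass jar with a steel screw lid, 72 mm diameter, 110 mm high, beside the roll. Origin: centre of its underside.
- tumbler: Bystander: white porcelain tumbler, 70 mm diameter, 92 mm high, on the other side of the roll. Origin: centre of its underside.
- torch: Bystander: orange plastic torch standing on its head, 54 mm across the head, 38 mm across the barrel, 178 mm high, 95 to 105 mm from the drum's axis. Origin: centre of its underside.
There are look-alikes about, which are no part of the job. What is shaped like the roll but turquoise is not meant. What is shaped like the core but blue is not meant.

How it is judged:
By the outcome, as a careful person would: the job done as asked, in the order asked, and still so for the second after the job is handed in, with the robot touching nothing.
It also fails if it takes over 64 s, if anything falls off the work surface, if the arm or the gripper's body presses on something with over 40 N, if the wrist force passes 120 N, or if a joint passes its speed limit or range.

ROBOT

A 6-joint arm with a two-finger parallel gripper is mounted at the origin on the work surface. World frame = base frame: x ahead of the robot, y to its left, z up, the work surface at z = 0. Lengths are in m, angles in rad, forces in N, time in s.
With the tool pointing down it reaches from about 0.35 to 0.8 m from the base axis. Payload 7.3 kg.
Tool frame: the origin (TCP) lies between the finger pads; the fingertips stand 25 mm ahead of it and the grasp point (between the pads) lies 6 mm ahead of it; x points along the fingers, y is the direction in which the jaws open and shut, and the axes are right-handed (so a half turn about x gives the same grasp; the last joint's range is limited). The gripper opens to 85 mm and grips with 20 to 120 N. Pads are 22 mm wide; open, the fingers measure 114 mm over their backs; the gripper's body (76 mm by 85 mm) begins 54 mm behind the grasp point. The pads swing forward as they close: fully open they stand 13 mm farther back than shut.
Start: joints at [1.06, 0.342, 1.524, -0, 1.275, -0.146], TCP at [0.187, 0.49, 0.256] pointing down, gripper open.
Joint ranges: [-2.53, 2.53], [-0.77, 2.02], [0.04, 2.7], [-1, 4.14], [0.28, 2.66], [-3.11, 3.11]. Speed limits (rad/s): [2.57, 2.57, 3.14, 3.14, 3.14, 3.14].

INTERFACE

Orientations are given as a 3x3 rotation matrix whose columns are the frame's x, y, z axes.
In Python, from rig import env, eyes gives the robot as it stands.
- The arm moves only by the shell command python3 -m inch 'ROWS'. ROWS is a JSON object of lists of equal length, an entry for each row: "dp": the shift along the tool's x, y, z in units of 40 mm (1.0 is 40 mm), a list of three; "dr": the turn, a rotation vector about the tool's x, y, z in units of 8 degrees (1.0 is 8 degrees), a list of three; "grip": the finger opening in mm, from 0 to 85.4. In form: {"dp": [[x, y, z], ...], "dr": [[wx, wy, wz], ...], "grip": [grip, ...]}. A call has 1 to 10 rows; each row is the pose to reach, as a shift and turn from the pose commanded when the call began, along the tool's axes at that moment; what a row does not reach only later rows make up. A row lasts 1/10 s, in which the tool goes at most 50 mm and 8.59 degrees, less where a joint would pass 70% of its speed; a pose out of reach is approached as far as the arm can. A call with a gripper value outside its range is refused whole. The fingers move at their own pace and stop on an object; the grip force is fixed at half the most. Time passes only in rows, so rows that repeat a pose let the fingers close. It gives the time, the measured TCP pose, the force and the opening at its end, in the units of the state.
- env.observe(): the state, without advancing time (a new reading comes with each control period).
- eyes.snapshot(name): name is "scene" or "top" or "wrist"; returns a dict with "pixels" (480x640x3 uint8, red, green, blue), "fovy" (degrees; the focal length in pixels is half the picture's height over the tangent of half this angle, whatever the lens; pixels are square), "cx", "cy" (the principal point, pixels), "R" (3x3) and "t" (3): a world point X has camera coordinates R X + t. Camera axes: x right, y down, z forward; pixel columns grow to the right and rows downward; lengths in m; the calibration is good to about 2 mm. A picture is of the moment at which its call begins. There is no depth.
- env.sign_off(): hands the job in, once; it reports no verdict.
The state is a dict: "time_s": time; "joints": joint angles; "dq": joint speeds; "tau": joint torques, N m; "tool_pos": TCP position; "orientation": TCP orientation; "ft_force": force on the tool from outside, world axes, zero at the start; "torque": the same for the moment, N m; "finger_gap": finger opening in m.
Only numpy, scipy, OpenCV 4.12 (cv2) and the standard library are available. Lean on these libraries where they do the work, as an engineer would, in place of code of your own. Each camera call takes 0.05 s, during which the arm holds its last target. There are 200 camera calls.

## Working session

There is one attempt and no reset: what is moved stays moved. The work goes in short steps, Python scripts to look and compute and a shell command to move; the robot and the scene stay as the last step left them, time stands still between calls to the robot, and variables do not carry over. Pictures are saved under pics/ and viewed, about 8 in all and at most 12, crops included, and the job is handed in when it is done.

```bash
ls; mkdir -p pics; cat > h.py <<'E'
import numpy as np, cv2
from rig import env, eyes
def snap(n,f):
    s=eyes.snapshot(n); cv2.imwrite('pics/'+f,s['pixels'][:,:,::-1]); np.savez('pics/'+f+'.npz',**s); return s
def K(s):
    return 240/np.tan(np.radians(s['fovy'])/2)
def ray(s,u,v,z):
    d=np.array([(u-s['cx'])/K(s),(v-s['cy'])/K(s),1]); R=np.array(s['R']);t=np.array(s['t'])
    c=-R.T@t; w=R.T@d; return c+w*(z-c[2])/w[2]
def proj(s,X):
    c=np.array(s['R'])@X+np.array(s['t']); return [s['cx']+K(s)*c[0]/c[2],s['cy']+K(s)*c[1]/c[2]]
E
python3 - <<'E'
from h import *
for n in('scene','top'):
    s=snap(n,n+'1.png'); print(n,s['fovy'],s['cx'],s['cy'],-np.array(s['R']).T@s['t'],np.array(s['R']).round(3).tolist())
o=env.observe();print(o['tool_pos'],np.array(o['orientation']).round(3).tolist(),o['ft_force'],o['finger_gap'],o['time_s'])
a=cv2.imread('pics/scene1.png');b=cv2.imread('pics/top1.png')
E
```

```text
pics
scene 44.486389928718516 309.9910960039597 238.42952789915165 [ 0.95389061 -0.35541585  1.08511608] [[0.65, 0.76, -0.014], [0.657, -0.57, -0.493], [-0.383, 0.311, -0.87]]
top 55.96874160842301 316.8196586870335 236.27711460495786 [ 0.37405614 -0.01106154  0.96797663] [[-0.005, -1.0, -0.024], [-0.988, 0.009, -0.157], [0.157, 0.023, -0.987]]
[0.18710588 0.49018723 0.25570025] [[-0.001, 0.357, 0.934], [-0.001, 0.934, -0.357], [-1.0, -0.001, -0.0]] [-0.102219   -0.40766914  0.46305531] 0.08542534115067887 0.1
```

View pics/top1.png

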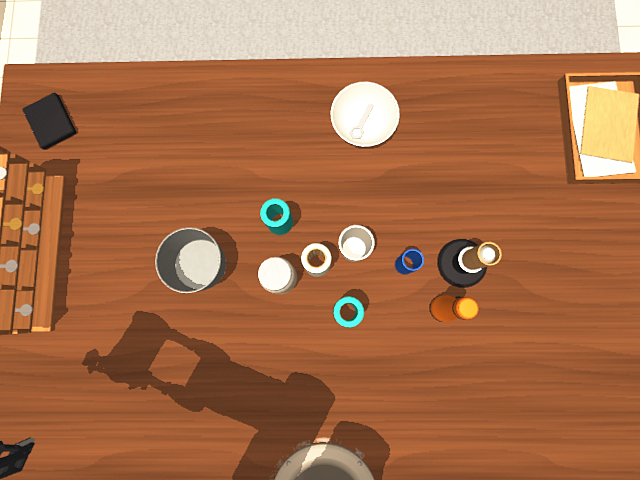

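View pics/scene1.png

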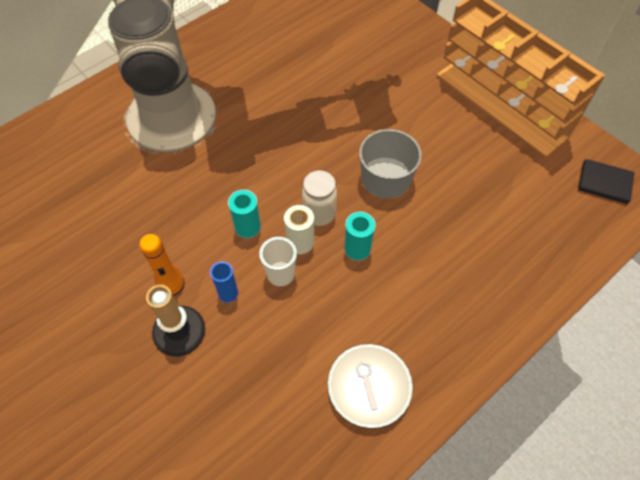

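Top view: roll's top ring is at (316,258), jar lid (277,275), tumbler (356,243), core top (489,254), torch tip (467,309), bin rim (190,260). Scene view: roll top (299,216), core top (160,297), torch top (151,243), bin rim (389,155).

```bash
python3 - <<'E'
from h import *
T=np.load('pics/top1.png.npz');S=np.load('pics/scene1.png.npz')
for n,a,b,z in [('roll',(316.5,257),(299.5,215.5),.1),('jar',(277,272),(319.5,183),.11),('tumbler',(357,242),(278.5,254),.092),('core',(489,253.5),(160,296.5),.17),('base',(461.5,263),(178.5,331),.014),('torch',(467.5,309),(151.5,242.5),.178),('bin',(190.5,259.5),(389.5,155),.09)]:
    print(n,ray(T,*a,z).round(4),ray(S,*b,z).round(4))
im=cv2.imread('pics/top1.png');cv2.imwrite('pics/z.png',np.hstack([cv2.resize(im[215:315,240:390],None,fx=4,fy=4,interpolation=2)]))
E
```

```text
roll [0.4719 0.01   0.1   ] [0.4672 0.0152 0.1   ]
jar [0.4426 0.0851 0.11  ] [0.4396 0.0914 0.11  ]
tumbler [ 0.5017 -0.0692  0.092 ] [ 0.5033 -0.0681  0.092 ]
core [ 0.4678 -0.2958  0.17  ] [ 0.4701 -0.295   0.17  ]
base [ 0.4665 -0.2929  0.014 ] [ 0.4722 -0.2977  0.014 ]
torch [ 0.3715 -0.2503  0.178 ] [ 0.3763 -0.2491  0.178 ]
bin [0.47   0.2581 0.09  ] [0.472  0.2594 0.09  ]
```

Positions agree within ~5 mm. First I go to a waypoint above the roll, then to above the drum.

```bash
cat >> h.py <<'E'
def dp(*X,o=None):
    o=o or env.observe(); return (np.array(o['orientation']).T@(np.array(X)-o['tool_pos'])/.04).round(2).tolist()
def world(d): # world shift in dp units
    return (np.array(env.observe()['orientation']).T@np.array(d)/.04).round(2).tolist()
E
python3 -c "
from h import *
print(dp(.45,.15,.27),dp(.469,-.295,.27))"
```

```text
[-0.35, -5.6, 9.17] [-0.34, -15.82, 13.59]
```

```bash
python3 -m inch '{"dp":[[-0.4,-0.7,1.1],[-0.4,-1.3,2.1],[-0.4,-1.9,3.1],[-0.4,-2.5,4.1],[-0.4,-3.1,5.1],[-0.4,-3.7,6.1],[-0.4,-4.3,7.1],[-0.4,-5,8.2],[-0.4,-5.6,9.2],[-0.4,-5.6,9.2]],"dr":[[0,0,0],[0,0,0],[0,0,0],[0,0,0],[0,0,0],[0,0,0],[0,0,0],[0,0,0],[0,0,0],[0,0,0]],"grip":[85,85,85,85,85,85,85,85,85,85]}'; python3 -c "
from h import *
print(dp(.469,-.295,.27),env.observe()['joints'])"
```

```text
time_s: 1.1
tool_pos: [0.454, 0.1456, 0.2718]
orientation: [[0.001, 0.363, 0.932], [-0.001, 0.932, -0.363], [-1.0, -0.001, 0.001]]
ft_force: [0.2, 0.8, 0.3]
finger_gap: 0.0853
[0.06, -10.13, 4.34] [ 1.50386448e-01  2.40628623e-01  1.62343014e+00 -1.60759765e-03
  1.27720128e+00 -1.04887497e+00]
```

```bash
python3 -m inch '{"dp":[[0,-1.1,0.5],[0,-2.2,1],[0,-3.3,1.4],[0,-4.4,1.9],[0,-5.5,2.4],[0,-6.6,2.9],[0,-7.7,3.4],[0,-8.8,3.8],[0,-10.1,4.3],[0,-10.1,4.3]],"dr":[[0,0,0],[0,0,0],[0,0,0],[0,0,0],[0,0,0],[0,0,0],[0,0,0],[0,0,0],[0,0,0],[0.5,0,0]],"grip":[85,85,85,85,85,85,85,85,85,85]}'; python3 -m inch '{"dp":[[0,0,0],[0,0,0]],"dr":[[0,0,0],[0,0,0]],"grip":[70,70]}'; python3 -c "
from h import *
s=snap('wrist','w1.png')
print(dp(.469,-.295,.27),env.observe()['joints'][5])
for z in (.17,.014): print(proj(s,[.469,-.295,z]))"
```

```text
time_s: 2.1
tool_pos: [0.4672, -0.293, 0.2713]
orientation: [[-0.001, 0.426, 0.905], [-0.001, 0.905, -0.426], [-1.0, -0.001, -0.0]]
ft_force: [0.1, 0.6, -0.2]
finger_gap: 0.0851
time_s: 2.3
tool_pos: [0.4677, -0.2877, 0.2719]
orientation: [[-0.001, 0.419, 0.908], [0.001, 0.908, -0.419], [-1.0, 0.001, -0.001]]
ft_force: [0.6, 0.1, -0.7]
finger_gap: 0.0704
[0.05, -0.16, 0.11] -1.8296814236045076
[np.float64(306.98303071969633), np.float64(253.44293339173214)]
[np.float64(310.2877422473179), np.float64(206.83792009929607)]
```

View pics/w1.png

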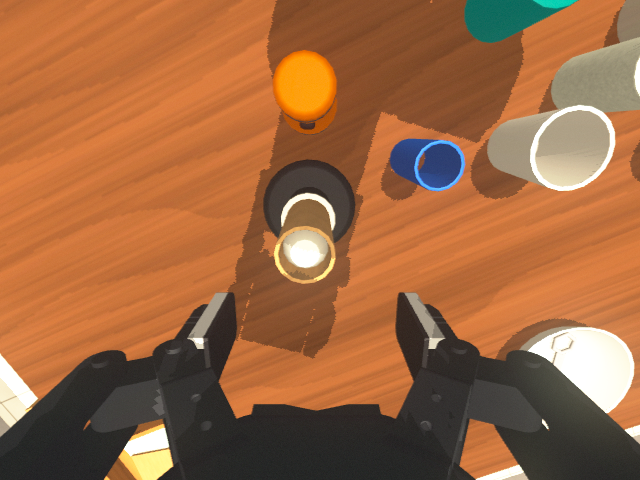

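The wrist view shows the core top at (305,254), where (307,253) was predicted, and the base at (309,206), predicted (310,207). The axis estimate is good to about 1 mm. Descending.

```bash
python3 -m inch '{"dp":[[0.4,-0.15,0.1],[0.8,-0.15,0.1],[0.8,-0.15,0.1]],"dr":[[0,0,0],[0,0,0],[0,0,0]],"grip":[70,70,70]}'; python3 -c "
from h import *
print(dp(.469,-.295,.151))"
```

```text
time_s: 2.65
tool_pos: [0.4683, -0.2938, 0.2385]
orientation: [[-0.003, 0.419, 0.908], [0.003, 0.908, -0.419], [-1.0, 0.001, -0.004]]
ft_force: [-0.9, 0.7, 0.3]
finger_gap: 0.0698
[2.19, -0.02, 0.04]
```

```bash
python3 -m inch '{"dp":[[0.8,0,0],[1.6,0,0],[2.2,0,0],[2.2,0,0],[2.2,0,0],[2.2,0,0],[2.2,0,0],[2.2,0,0],[2.2,0,0]],"dr":[[0,0,0],[0,0,0],[0,0,0],[0,0,0],[0,0,0],[0,0,0],[0,0,0],[0,0,0],[0,0,0]],"grip":[70,70,70,70,35,35,35,35,35]}'; python3 -m inch '{"dp":[[-0.3,0,0],[-0.7,0,0],[-1.1,0,0],[-1.5,0,0],[-1.9,0,0],[-2.4,0,0],[-2.9,0,0],[-3.4,0,0],[-3.4,0,0]],"dr":[[0,0,0],[0,0,0],[0,0,0],[0,0,0],[0,0,0],[0,0,0],[0,0,0],[0,0,0],[0,0,0]],"grip":[35,35,35,35,35,35,35,35,35]}'; python3 -c "
from h import *
print(dp(.471,.259,.285))
s=snap('scene','s2.png');cv2.imwrite('pics/s2c.png',cv2.resize(s['pixels'][130:400,60:420,::-1],None,fx=2,fy=2))"
```

```text
time_s: 3.55
tool_pos: [0.4698, -0.2965, 0.1545]
orientation: [[0.003, 0.421, 0.907], [-0.002, 0.907, -0.421], [-1.0, -0.001, 0.004]]
ft_force: [0.4, -0.0, 7.2]
finger_gap: 0.0403
time_s: 4.45
tool_pos: [0.4696, -0.2967, 0.2924]
orientation: [[0.005, 0.421, 0.907], [-0.004, 0.907, -0.421], [-1.0, -0.002, 0.007]]
ft_force: [0.9, -0.1, 0.2]
finger_gap: 0.0404
[0.12, 12.62, -5.82]
```

View pics/s2c.png

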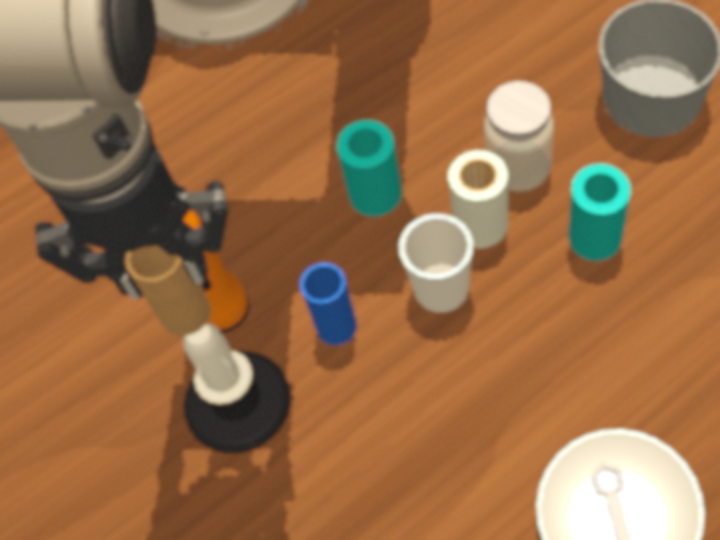

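The crop shows the core (180,290) clear of the bare drum at (210,355), and the torch still standing. Carrying the core to the bin.

```bash
python3 -m inch '{"dp":[[0.1,1,-0.5],[0.1,2.1,-1],[0.1,3.2,-1.5],[0.1,4.3,-2],[0.1,5.4,-2.5],[0.1,6.5,-3],[0.1,7.6,-3.5],[0.1,8.7,-4],[0.1,9.8,-4.5],[0.1,10.9,-5]],"dr":[[0,0,0],[0,0,0],[0,0,0],[0,0,0],[0,0,0],[0,0,0],[0,0,0],[0,0,0],[0,0,0],[0,0,0]],"grip":[35,35,35,35,35,35,35,35,35,35]}'; python3 -m inch '{"dp":[[0,0.9,-0.4],[0,1.7,-0.8],[0,1.7,-0.8],[0,1.7,-0.8]],"dr":[[0,0,0],[0,0,0],[0,0,0],[0,0,0]],"grip":[35,35,35,35]}'; python3 -c "
from h import *
print(dp(.471,.259,.115))
"
```

```text
time_s: 5.5
tool_pos: [0.4701, 0.1855, 0.2836]
orientation: [[-0.001, 0.421, 0.907], [-0.0, 0.907, -0.421], [-1.0, -0.001, -0.001]]
ft_force: [1.9, -0.9, -0.6]
finger_gap: 0.0402
time_s: 5.9
tool_pos: [0.4699, 0.2591, 0.2833]
orientation: [[-0.002, 0.419, 0.908], [-0.001, 0.908, -0.419], [-1.0, -0.002, -0.001]]
ft_force: [0.5, -0.4, -0.4]
finger_gap: 0.0403
[4.21, 0.02, 0.03]
```

```bash
python3 -m inch '{"dp":[[1,0,0],[2,0,0],[3,0,0],[3.9,0,0],[4.2,0,0],[4.2,0,0],[4.2,0,0],[4.2,0,0],[4.2,0,0]],"dr":[[0,0,0],[0,0,0],[0,0,0],[0,0,0],[0,0,0],[0,0,0],[0,0,0],[0,0,0],[0,0,0]],"grip":[35,35,35,35,35,35,60,60,60]}'; python3 -m inch '{"dp":[[-1,0,0],[-2,0,0],[-3,0,0],[-3.5,0,0],[-3.5,0,0]],"dr":[[0,0,0],[0,0,0],[0,0,0],[0,0,0],[0,0,0]],"grip":[60,60,60,85,85]}'; python3 -c "
from h import *
s=snap('wrist','w2.png')
print(dp(.4695,.0125,.255))
d=np.array([.0615,-.157]);y=np.array(env.observe()['orientation'])[:2,1];print('ang y',np.degrees(np.arctan2(y[1],y[0])),'want',np.degrees(np.arctan2(d[0],-d[1])))
"
```

```text
time_s: 6.8
tool_pos: [0.4714, 0.2591, 0.118]
orientation: [[0.003, 0.421, 0.907], [0.001, 0.907, -0.421], [-1.0, 0.002, 0.002]]
ft_force: [0.5, 0.4, 0.1]
finger_gap: 0.0597
time_s: 7.3
tool_pos: [0.472, 0.2595, 0.2608]
orientation: [[0.008, 0.421, 0.907], [0.003, 0.907, -0.421], [-1.0, 0.006, 0.006]]
ft_force: [0.0, 0.1, -0.7]
finger_gap: 0.0844
[0.07, -5.61, 2.56]
ang y 65.11130502823627 want 21.391259480425667
```

View pics/w2.png

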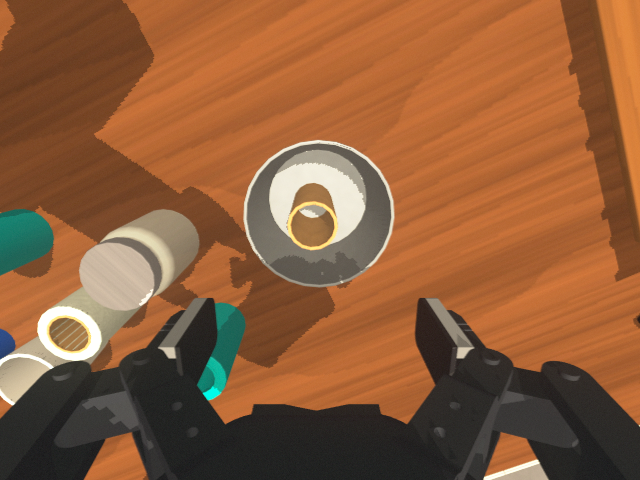

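The core is standing inside the bin (312,225). Next I go over the roll and turn the jaws across the jar–tumbler line.

```bash
python3 -m inch '{"dp":[[0,-1,0.5],[0,-2,0.9],[0,-3,1.4],[0,-4,1.8],[0,-5,2.3],[0,-5.6,2.55],[0,-5.6,2.55],[0,-5.6,2.55],[0,-5.6,2.55]],"dr":[[0.8,0,0],[1.6,0,0],[2.4,0,0],[3.2,0,0],[4,0,0],[4.8,0,0],[5.45,0,0],[5.45,0,0],[5.45,0,0]],"grip":[85,85,85,85,85,85,85,85,85]}'; python3 -c "
from h import *
s=snap('wrist','w3.png')
o=env.observe();print(dp(.4695,.0125,.255),o['joints'][5])
for X in ([.4695,.0125,.1],[.441,.088,.11],[.5025,-.0687,.092]): print(np.round(proj(s,X),1))
"
```

```text
time_s: 8.25
tool_pos: [0.4684, 0.0129, 0.2555]
orientation: [[-0.001, 0.929, 0.369], [0.0, 0.369, -0.929], [-1.0, -0.001, -0.001]]
ft_force: [0.4, 0.7, -0.6]
finger_gap: 0.0851
[0.02, 0.02, 0.03] -0.5138722191198245
[316.4 228. ]
[318.3 123.9]
[317.1 318.3]
```

View pics/w3.png

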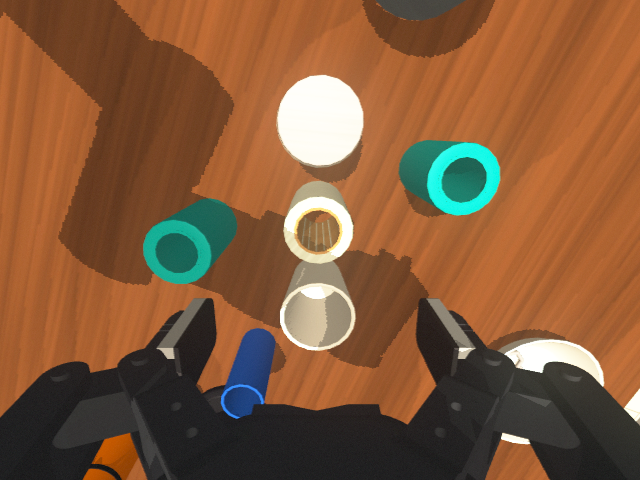

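The roll's top ring is at (318,230), predicted (316,228). The jar is at (320,120) and the tumbler at (318,316), with clear space left and right for the fingers. Descending and gripping.

```bash
python3 -m inch '{"dp":[[1,0.05,0],[2,0.05,0],[3,0.05,0],[3.7,0.05,0],[4.2,0.05,0],[4.2,0.05,0],[4.2,0.05,0]],"dr":[[0,0,0],[0,0,0],[0,0,0],[0,0,0],[0,0,0],[0,0,0],[0,0,0]],"grip":[85,85,85,85,85,85,85]}'; python3 -m inch '{"dp":[[0,0,0],[0,0,0],[0,0,0],[0,0,0],[0,0,0],[0,0,0],[0,0,0]],"dr":[[0,0,0],[0,0,0],[0,0,0],[0,0,0],[0,0,0],[0,0,0],[0,0,0]],"grip":[50,50,50,50,50,50,50]}'; python3 -m inch '{"dp":[[-0.5,0,0],[-1.5,0,0],[-2.5,0,0],[-3.5,0,0],[-4.5,0,0],[-5.2,0,0],[-5.2,0,0],[-5.2,0,0]],"dr":[[0,0,0],[0,0,0],[0,0,0],[0,0,0],[0,0,0],[0,0,0],[0,0,0],[0,0,0]],"grip":[50,50,50,50,50,50,50,50]}';python3 -c "
from h import *
print(dp(.469,-.295,.3))"
```

```text
time_s: 9.0
tool_pos: [0.4708, 0.014, 0.0885]
orientation: [[-0.0, 0.93, 0.368], [0.0, 0.368, -0.93], [-1.0, -0.0, -0.0]]
ft_force: [0.6, -0.5, -0.5]
finger_gap: 0.0851
time_s: 9.7
tool_pos: [0.4714, 0.0134, 0.09]
orientation: [[0.003, 0.93, 0.367], [-0.0, 0.367, -0.93], [-1.0, 0.002, 0.001]]
ft_force: [-1.9, -0.0, 7.5]
finger_gap: 0.0576
time_s: 10.5
tool_pos: [0.4704, 0.0135, 0.2966]
orientation: [[0.001, 0.93, 0.367], [-0.0, 0.367, -0.93], [-1.0, 0.001, 0.001]]
ft_force: [0.0, -0.4, -2.4]
finger_gap: 0.057
[-0.08, -2.86, 7.16]
```

```bash
python3 -m inch '{"dp":[[-0.1,-0.4,1.1],[-0.1,-0.8,2.1],[-0.1,-1.2,3.1],[-0.1,-1.6,4.1],[-0.1,-2,5.1],[-0.1,-2.4,6.1],[-0.1,-2.75,6.9],[-0.1,-2.85,7.15],[-0.1,-2.85,7.15],[-0.1,-2.85,7.15]],"dr":[[0,0,0],[0,0,0],[0,0,0],[0,0,0],[0,0,0],[0,0,0],[0,0,0],[0,0,0],[0,0,0],[0,0,0]],"grip":[50,50,50,50,50,50,50,50,50,50]}'; python3 -c "
from h import *
print(dp(.469,-.295,.28))
a=snap('wrist','w4.png')['pixels'];s=snap('scene','s4.png');t=snap('top','t4.png')
o=env.observe();p=o['tool_pos'];
for q in (s,t): print([np.round(proj(q,[p[0],p[1],p[2]+h]),1) for h in (.01,-.09)],np.round(proj(q,[.469,-.295,.166]),1))
c=lambda x,u,v:cv2.resize(x['pixels'][v:v+150,u:u+200,::-1],(400,300),interpolation=2)
cv2.imwrite('pics/c4.png',np.vstack([np.hstack([c(s,70,220),c(t,400,180)]),np.hstack([cv2.resize(a[:,:,::-1],(400,300)),np.zeros((300,400,3),np.uint8)])]))
"
```

```text
time_s: 11.5
tool_pos: [0.4691, -0.2933, 0.2992]
orientation: [[-0.002, 0.93, 0.367], [0.002, 0.367, -0.93], [-1.0, -0.001, -0.003]]
ft_force: [-0.1, 0.7, -1.0]
finger_gap: 0.0575
[0.48, -0.02, 0.04]
[array([138.8, 257.3]), array([155.1, 285.6])] [160.2 297. ]
[array([520.8, 240.8]), array([495.6, 249.6])] [487.7 253.1]
```

View pics/c4.png

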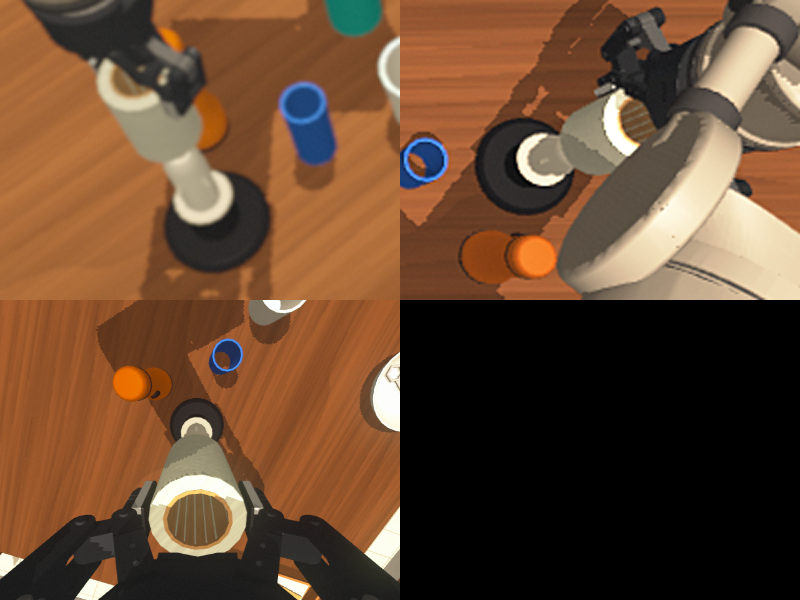

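The crop shows the roll held straight above the drum, with the torch upright. I'll check the roll axis against the drum axis using the wrist picture.

```bash
python3 - <<'E'
from h import *
s=np.load('pics/w4.png.npz'); o=env.observe(); p=o['tool_pos'];R=np.array(o['orientation'])
print('pred top',proj(s,p+np.array([0,0,.01])),'pred base',proj(s,[.469,-.295,.014]),'collar',proj(s,[.469,-.295,.07]))
im=s['pixels'].astype(int)
# black base ellipse
g=im.max(2); m=((g<75)).astype(np.uint8); m[:140]=0;m[260:]=0;m[:,:250]=0;m[:,380:]=0
c=max(cv2.findContours(m,0,1)[0],key=cv2.contourArea);print('base box',cv2.boundingRect(c))
# roll top ring white
m=((im.min(2)>165)).astype(np.uint8);m[:260]=0;m[:,:220]=0;m[:,410:]=0
c=max(cv2.findContours(m,0,1)[0],key=cv2.contourArea);print('ring',cv2.boundingRect(c),cv2.fitEllipse(cv2.convexHull(c)))
# collar white
m=((im.min(2)>150)).astype(np.uint8);m[230:]=0;m[:160]=0;m[:,:270]=0;m[:,360:]=0
c=max(cv2.findContours(m,0,1)[0],key=cv2.contourArea);print('collar',cv2.boundingRect(c))
print('px/mm top',(np.array(proj(s,p+R[:,1]*.001+[0,0,.01]))-proj(s,p+np.array([0,0,.01]))),(np.array(proj(s,p+R[:,2]*.001+[0,0,.01]))-proj(s,p+np.array([0,0,.01]))))
E
```

```text
pred top [np.float64(315.5205716378739), np.float64(346.7515134950272)] pred base [np.float64(314.8275116893404), np.float64(200.3817764522741)] collar [np.float64(314.63189847874446), np.float64(210.33024944694074)]
base box (272, 157, 86, 70)
ring (239, 280, 151, 96) ((308.74346923828125, 333.8636169433594), (105.29119110107422, 151.08998107910156), 72.46314239501953)
collar (290, 188, 49, 32)
px/mm top [ 2.80360047e+00 -2.58397433e-03] [0.00564674 2.42612157]
```

```bash
python3 - <<'E'
from h import *
s=np.load('pics/w4.png.npz'); p=np.array(env.observe()['tool_pos'])
a=np.linspace(0,6.28,200)
def bx(c,r):
    P=np.array([proj(s,np.array(c)+[r*np.cos(t),r*np.sin(t),0]) for t in a]);return P.min(0).round(1),P.max(0).round(1)
print('roll',bx(p+[0,0,.01],.029),'bore',bx(p+[0,0,.01],.018));print('base',bx([.469,-.295,.014],.052));print('collar',bx([.469,-.295,.07],.026))
im=s['pixels'];cv2.imwrite('pics/w4c.png',cv2.resize(im[140:420,200:430,::-1],None,fx=2,fy=2,interpolation=2))
E
```

```text
roll (array([234.1, 271.1]), array([397. , 412.8])) bore (array([265., 301.]), array([366. , 388.8]))
base (array([270.7, 155.1]), array([359. , 242.5]))
collar (array([289.2, 184.9]), array([340. , 234.7]))
```

View pics/w4c.png

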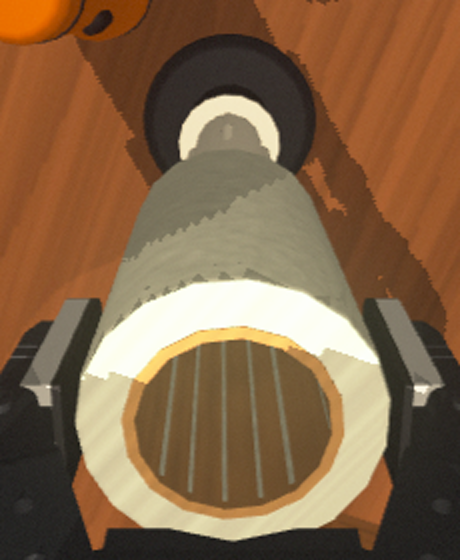

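Roll ring centre is at (316,345) and collar top edge at v=187. Relative misalignment is about 1–2 mm, within the lead-in. I'll lower slowly and watch the lateral force.

```bash
python3 -m inch '{"dp":[[0.4,-0.02,0],[0.8,-0.02,0],[1.1,-0.02,0],[1.1,-0.02,0]],"dr":[[0,0,0],[0,0,0],[0,0,0],[0,0,0]],"grip":[50,50,50,50]}';python3 -m inch '{"dp":[[0.15,0,0],[0.3,0,0],[0.45,0,0],[0.45,0,0]],"dr":[[0,0,0],[0,0,0],[0,0,0],[0,0,0]],"grip":[50,50,50,50]}';python3 -c "
from h import *
o=env.observe();print(np.array(o['orientation']).T@o['ft_force'],dp(.469,-.295,.21))"
```

```text
time_s: 12.05
tool_pos: [0.4682, -0.2935, 0.2548]
orientation: [[-0.002, 0.93, 0.367], [0.002, 0.367, -0.93], [-1.0, -0.001, -0.003]]
ft_force: [-0.1, -0.1, -2.5]
finger_gap: 0.0574
time_s: 12.45
tool_pos: [0.4684, -0.2945, 0.2375]
orientation: [[-0.001, 0.93, 0.366], [0.001, 0.366, -0.93], [-1.0, -0.001, -0.001]]
ft_force: [-0.4, 0.6, -0.9]
finger_gap: 0.057
[ 0.94813397 -0.20977214 -0.67469451] [0.69, 0.01, 0.02]
```

```bash
python3 -m inch '{"dp":[[0.1,0,0],[0.2,0,0],[0.3,0,0],[0.3,0,0]],"dr":[[0,0,0],[0,0,0],[0,0,0],[0,0,0]],"grip":[50,50,50,50]}';python3 -m inch '{"dp":[[0.08,0,0],[0.15,0,0],[0.15,0,0]],"dr":[[0,0,0],[0,0,0],[0,0,0]],"grip":[50,50,50]}';python3 -c "
from h import *
o=env.observe();print(np.array(o['orientation']).T@o['ft_force'],dp(.469,-.295,.21))"
```

```text
time_s: 12.85
tool_pos: [0.4684, -0.2945, 0.2256]
orientation: [[-0.001, 0.93, 0.366], [0.001, 0.366, -0.93], [-1.0, -0.001, -0.001]]
ft_force: [0.1, 0.6, -2.0]
finger_gap: 0.0572
time_s: 13.15
tool_pos: [0.4685, -0.2946, 0.2198]
orientation: [[-0.001, 0.93, 0.366], [0.001, 0.366, -0.93], [-1.0, -0.0, -0.001]]
ft_force: [-0.5, -0.2, -1.4]
finger_gap: 0.0575
[ 1.41534429 -0.55284151  0.02187457] [0.25, 0.01, 0.01]
```

```bash
python3 -m inch '{"dp":[[0.05,0,0],[0.1,0,0],[0.1,0,0]],"dr":[[0,0,0],[0,0,0],[0,0,0]],"grip":[50,50,50]}';python3 -m inch '{"dp":[[0.05,0,0],[0.1,0,0],[0.1,0,0]],"dr":[[0,0,0],[0,0,0],[0,0,0]],"grip":[50,50,50]}';python3 -c "
from h import *
o=env.observe();print(np.array(o['orientation']).T@o['ft_force'],dp(.469,-.295,.21))"
```

```text
time_s: 13.45
tool_pos: [0.4686, -0.2946, 0.216]
orientation: [[-0.0, 0.93, 0.367], [0.0, 0.367, -0.93], [-1.0, -0.0, -0.0]]
ft_force: [0.4, 0.8, -0.9]
finger_gap: 0.0574
time_s: 13.75
tool_pos: [0.4689, -0.2945, 0.2121]
orientation: [[0.0, 0.93, 0.366], [0.0, 0.366, -0.93], [-1.0, 0.001, -0.0]]
ft_force: [0.9, 0.4, -1.8]
finger_gap: 0.0574
[ 1.80212612  0.95239105 -0.09376129] [0.05, -0.0, 0.01]
```

No contact yet and the lower end is within a few mm of the springs. Releasing here and raising.

```bash
python3 -m inch '{"dp":[[0,0,0],[0,0,0],[0,0,0],[0,0,0],[-0.5,0,0],[-1.2,0,0],[-1.9,0,0],[-2.2,0,0],[-2.2,0,0]],"dr":[[0,0,0],[0,0,0],[0,0,0],[0,0,0],[0,0,0],[0,0,0],[0,0,0],[0,0,0],[0,0,0]],"grip":[85,85,85,85,85,85,85,85,85]}';python3 -m inch '{"dp":[[0,0,0],[0,0,0],[0,0,0],[0,0,0]],"dr":[[0,0,0],[0,0,0],[0,0,0],[0,0,0]],"grip":[40,40,40,40]}';python3 -c "
from h import *
print(dp(.469,-.295,.3))
a=snap('wrist','w5.png');s=snap('scene','s5.png');
R=np.array(env.observe()['orientation'])
for h in (.07,.21,.22):print([np.round(proj(q,[.469,-.295,h]),1) for q in (a,s)])
cv2.imwrite('pics/c5.png',np.hstack([cv2.resize(a['pixels'][130:430,200:440,::-1],(400,500)),cv2.resize(s['pixels'][220:370,100:220,::-1],(400,500))]))
"
```

```text
time_s: 14.65
tool_pos: [0.4691, -0.2951, 0.3018]
orientation: [[0.003, 0.93, 0.367], [-0.002, 0.367, -0.93], [-1.0, 0.002, 0.003]]
ft_force: [0.1, 0.6, -0.2]
finger_gap: 0.0849
time_s: 15.05
tool_pos: [0.4685, -0.2946, 0.2994]
orientation: [[-0.001, 0.93, 0.366], [0.001, 0.366, -0.93], [-1.0, -0.001, -0.001]]
ft_force: [-0.2, -0.1, 0.2]
finger_gap: 0.0399
[-0.01, 0.01, 0.01]
[array([315.7, 209.1]), array([172.4, 318.1])]
[array([315.5, 254.7]), array([153.9, 286.2])]
[array([315.4, 260.2]), array([152.4, 283.6])]
```

View pics/c5.png

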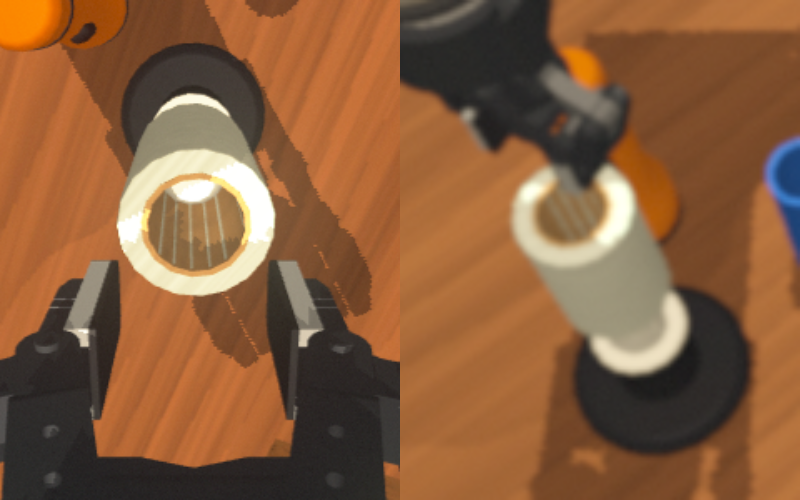

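The roll sits upright on the drum, stopped by the springs, with its top centre at about (317,263) in the wrist view. Now I press with the two fingertips on the ring wall at 42 mm opening, which straddles the bore.

```bash
python3 -m inch '{"dp":[[0.4,0,0],[0.8,0,0],[1.2,0,0],[1.2,0,0],[1.2,0,0]],"dr":[[0,0,0],[0,0,0],[0,0,0],[0,0,0],[0,0,0]],"grip":[42,42,42,42,42]}';python3 -m inch '{"dp":[[0.1,0,0],[0.2,0,0],[0.3,0,0],[0.3,0,0]],"dr":[[0,0,0],[0,0,0],[0,0,0],[0,0,0]],"grip":[42,42,42,42]}';python3 -m inch '{"dp":[[0.1,0,0],[0.2,0,0],[0.2,0,0]],"dr":[[0,0,0],[0,0,0],[0,0,0]],"grip":[42,42,42]}'
```

```text
time_s: 15.65
tool_pos: [0.4687, -0.2948, 0.2525]
orientation: [[-0.0, 0.93, 0.366], [0.0, 0.366, -0.93], [-1.0, -0.0, -0.0]]
ft_force: [-0.0, -0.1, 0.6]
finger_gap: 0.0418
time_s: 16.05
tool_pos: [0.4687, -0.2949, 0.2406]
orientation: [[0.001, 0.93, 0.366], [-0.001, 0.366, -0.93], [-1.0, 0.0, 0.001]]
ft_force: [0.4, -0.4, 0.0]
finger_gap: 0.0419
time_s: 16.35
tool_pos: [0.4687, -0.2949, 0.2326]
orientation: [[0.001, 0.93, 0.367], [-0.001, 0.367, -0.93], [-1.0, 0.0, 0.001]]
ft_force: [-1.1, -0.9, 2.8]
finger_gap: 0.0422
```

Contact has just begun (2.8 N). Continuing in small steps.

```bash
python3 -m inch '{"dp":[[0.07,0,0],[0.15,0,0],[0.2,0,0],[0.2,0,0]],"dr":[[0,0,0],[0,0,0],[0,0,0],[0,0,0]],"grip":[42,42,42,42]}';python3 -m inch '{"dp":[[0.07,0,0],[0.15,0,0],[0.2,0,0],[0.2,0,0]],"dr":[[0,0,0],[0,0,0],[0,0,0],[0,0,0]],"grip":[42,42,42,42]}'
```

```text
time_s: 16.75
tool_pos: [0.4689, -0.2952, 0.2252]
orientation: [[0.001, 0.93, 0.367], [-0.002, 0.367, -0.93], [-1.0, 0.001, 0.002]]
ft_force: [-1.3, -0.1, 6.0]
finger_gap: 0.0423
time_s: 17.15
tool_pos: [0.4689, -0.2952, 0.2173]
orientation: [[0.001, 0.93, 0.366], [-0.002, 0.366, -0.93], [-1.0, 0.001, 0.002]]
ft_force: [-1.2, -0.6, 8.0]
finger_gap: 0.0418
```

```bash
python3 -m inch '{"dp":[[0.1,0,0],[0.2,0,0],[0.3,0,0],[0.4,0,0],[0.4,0,0]],"dr":[[0,0,0],[0,0,0],[0,0,0],[0,0,0],[0,0,0]],"grip":[42,42,42,42,42]}';python3 -m inch '{"dp":[[0.07,0,0],[0.14,0,0],[0.2,0,0],[0.2,0,0]],"dr":[[0,0,0],[0,0,0],[0,0,0],[0,0,0]],"grip":[42,42,42,42]}'
```

```text
time_s: 17.65
tool_pos: [0.4688, -0.295, 0.2009]
orientation: [[0.001, 0.93, 0.366], [-0.001, 0.366, -0.93], [-1.0, 0.001, 0.001]]
ft_force: [-1.1, -1.0, 5.1]
finger_gap: 0.0423
time_s: 18.05
tool_pos: [0.4689, -0.295, 0.1932]
orientation: [[0.001, 0.93, 0.367], [-0.001, 0.367, -0.93], [-1.0, 0.001, 0.002]]
ft_force: [-1.3, -0.2, 7.9]
finger_gap: 0.042
```

```bash
python3 -m inch '{"dp":[[0.05,0,0],[0.1,0,0],[0.1,0,0]],"dr":[[0,0,0],[0,0,0],[0,0,0]],"grip":[42,42,42]}';python3 -m inch '{"dp":[[0.05,0,0],[0.08,0,0],[0.08,0,0]],"dr":[[0,0,0],[0,0,0],[0,0,0]],"grip":[42,42,42]}'
```

```text
time_s: 18.35
tool_pos: [0.4691, -0.2953, 0.1931]
orientation: [[0.004, 0.93, 0.367], [-0.004, 0.367, -0.93], [-1.0, 0.002, 0.005]]
ft_force: [-8.9, 6.5, 32.4]
finger_gap: 0.0423
time_s: 18.65
tool_pos: [0.4693, -0.2955, 0.193]
orientation: [[0.006, 0.93, 0.367], [-0.006, 0.367, -0.93], [-1.0, 0.003, 0.008]]
ft_force: [-14.2, 9.8, 52.4]
finger_gap: 0.0418
```

Hard stop at TCP z = 0.193, so the roll is on the collar. Retreating and checking.

```bash
python3 -m inch '{"dp":[[-0.3,0,0],[-0.8,0,0],[-1.6,0,0],[-2.5,0,0],[-3.2,0,0],[-3.2,0,0],[-3.2,0,0]],"dr":[[0,0,0],[0,0,0],[0,0,0],[0,0,0],[0,0,0],[0,0,0],[0,0,0]],"grip":[42,42,42,42,42,42,42]}';python3 -c "
from h import *
a=snap('wrist','w6.png');s=snap('scene','s6.png');
def bx(q,z,r):
    P=np.array([proj(q,np.array([.469+r*np.cos(t),-.295+r*np.sin(t),z])) for t in np.linspace(0,6.28,100)]);return P.min(0).round(0),P.max(0).round(0)
for z in (.17,.18): print(z,bx(a,z,.029),bx(s,z,.029))
print(bx(a,.07,.029))
cv2.imwrite('pics/c6.png',np.hstack([cv2.resize(a['pixels'][150:330,240:390,::-1],(450,540)),cv2.resize(s['pixels'][130:400,100:270,::-1],(340,540))]))
"
```

```text
time_s: 19.35
tool_pos: [0.4687, -0.2946, 0.3129]
orientation: [[0.0, 0.93, 0.367], [0.0, 0.367, -0.93], [-1.0, 0.0, 0.0]]
ft_force: [-0.3, -1.2, -0.3]
finger_gap: 0.0418
0.17 (array([278., 195.]), array([352., 266.])) (array([143., 281.]), array([177., 312.]))
0.18 (array([277., 197.]), array([354., 271.])) (array([141., 278.]), array([175., 310.]))
(array([288., 178.]), array([343., 232.]))
```

View pics/c6.png

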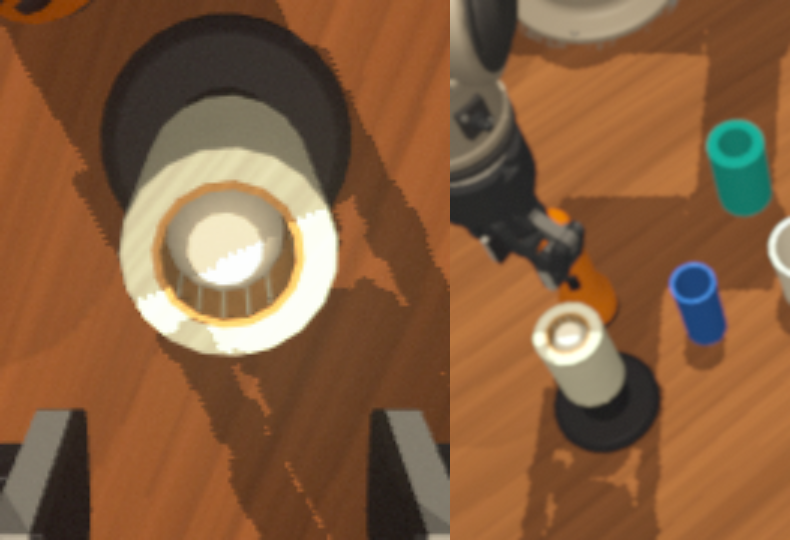

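The roll ring matches z = 0.170: scene box 142–178 × 281–311 against predicted 143–177 × 281–312. The drum tip shows just below the rim, and the torch is standing. One last look at everything else.

View pics/s6.png

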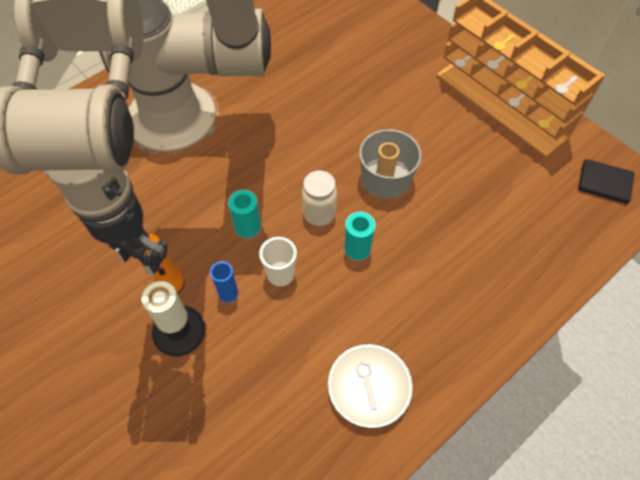

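The core is in the bin (388,158), and the jar (319,198), tumbler (279,262) and torch stand where they were. Handing in.

```bash
python3 -c "
from rig import env
print(env.sign_off())"
```

```text
the job is handed in; nothing more can be done
None
```

The fresh roll is on the lint roller and fully home, and the old core is in the grey bin. I handed the job in at about 19.5 s of the 64 s allowed.

- **Core:** I pulled it up off the drum and dropped it in the bin, where it stands upright inside.
- **Roll:** I lowered it over the drum to just above the springs and let go. I then pressed it down with the two fingertips on its end face, without gripping. It slid at 5–8 N until it hit a hard stop.
- **Last checks:** The roll's upper end matches 170 mm in both the wrist and scene cameras, which is fully home on the collar. The jar and tumbler are at the same pixels as at the start, the torch is standing, and the gripper is clear of everything with forces near zero.
- **Higher force than needed:** My last small step after the hard stop raised the fingertip force to about 52 N vertically. That is under the 120 N wrist limit. It is over 40 N, but that limit is for the arm or gripper body, and only the fingertips touched the roll.

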